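# Flip the reorder marker of the emptied supply bin

### The arm

A 6-joint arm with a two-finger parallel gripper is mounted at the origin on the work surface. World frame = base frame: x ahead of the robot, y to its left, z up, the work surface at z = 0. Lengths are in m, angles in rad, forces in N, time in s.
With the tool pointing down it reaches from about 0.325 to 0.85 m from the base axis. Payload 4.4 kg.
Tool frame: the origin (TCP) lies at the very end of the fingers, on their centre line; the grasp point (between the pads) lies 19 mm behind it; z points along the fingers, y is the direction in which the jaws open and shut (so a half turn about z gives the same grasp; the last joint's range is limited). The gripper opens to 94 mm and grips with 3 to 60 N. Pads are 16 mm wide; open, the fingers measure 119 mm over their backs; the gripper's body (75 mm by 177 mm) begins 78 mm behind the grasp point.
Start: joints at [1.167, 0.207, 1.542, -0, 1.393, -0.15], TCP at [0.144, 0.557, 0.205] pointing down, gripper open.
Joint ranges: [-2.73, 2.73], [-0.86, 2.22], [0.23, 2.46], [-1.11, 4.25], [0.08, 2.63], [-2.82, 2.82]. Speed limits (rad/s): [2.79, 2.79, 3.14, 3.14, 3.14, 3.14].

### API

Orientations are given as a unit quaternion [w, x, y, z].
In Python, from workcell import r, readout, snapshot gives the robot as it stands. The module is installed in compiled form; this text tells all that it offers. Calls block until the motion is done:
- r.movep(position, orientation): joint-space move of the TCP to a pose.
- r.line_to(position, v=0.15, orientation=None): straight line of the TCP; orientation=None keeps the orientation; v is the mean speed in m/s.
- r.move_j(angles): joint-space move.
- r.grip(opening, squeeze=None): opening from 0.0 (shut) to 1.0 (fully open); squeeze is the grip in N (None keeps the last); returns when the fingers have stopped.
- r.pause(seconds).
- r.inverse_kinematics(position, orientation): joint angles nearest the present ones, or None.
- readout.read_state(): the state.
- snapshot(name): name is "scene" or "top" or "wrist"; returns a dict with "image" (384x512x3 uint8, red, green, blue), "vertical_fov" (degrees; the focal length in pixels is half the picture's height over the tangent of half this angle, whatever the lens; pixels are square), "cx", "cy" (the principal point, pixels), "distortion" ([k1, k2, p1, p2, k3] as OpenCV has them; the pictures are not rectified), "R" (3x3) and "t" (3): a world point X has camera coordinates R X + t; the wrist camera has in their place "tool_from_camera" (4x4, takes a point from camera to tool coordinates, whose origin is the TCP and whose axes are the flange's). Camera axes: x right, y down, z forward; pixel columns grow to the right and rows downward; lengths in m; the calibration is good to about 2 mm. A picture is of the moment at which its call begins: read the wrist's pose just before it. There is no depth.
A pose or a line that the arm cannot do raises r.PlanningError and nothing moves.
- r.job_done(): hands the job in, once; it reports no verdict.
The state is a dict: "clock": time; "joints": joint angles; "qd": joint speeds; "tau": joint torques, N m; "position": TCP position; "tool_rot": TCP orientation; "force": force on the tool from outside, world axes, zero at the start; "moment": the same for the moment, N m; "grip_width": opening from 0.0 (shut) to 1.0 (fully open).
Only numpy, scipy, OpenCV 4.12 (cv2) and the standard library are available. Lean on these libraries where they do the work, as an engineer would, in place of code of your own. Each camera call takes 0.05 s, during which the arm holds its last target. There are 200 camera calls.

### The job

One of the three supply bins on the clinic desk has been emptied: flip its marker right over its pivot, from hanging out in front of the bin until it lies fully back over the bin on its stops, ribbed face up. Push it over with the fingertips alone, without pinching it. Do not shift the bins, and leave the other two markers, the stock and everything else on the desk as they are.

Things in the scene. Friction and masses are not known exactly. Their poses are not given: they have to be found in the camera images.
- bin_empty: the emptied bin (nothing in it): grey plastic, open-topped, loose on the desk, about 1 kg without stock. 170 mm deep (its x), 130 mm wide (its y), 105 mm high. Origin: centre of its underside. Its -x side is the front, turned roughly to the robot; the three bins stand in a row about 210 mm apart in any order, each turned a little.
- bin_cartons: the bin stocked with three cartons: built just like the emptied bin. Origin: centre of its underside.
- bin_bottles: the bin stocked with two bottles: built just like the emptied bin. Origin: centre of its underside.
- pivot_empty (a point): middle of the hinge pin of the emptied bin's marker, 125 mm above the desk, above the bin's front rim; axes are the bin's: x to the rear of the bin, y along the hinge pin, z up. Steel cheeks stand just outside the marker's sides, 55 to 59 mm either side of this point, reaching 5 mm above the pin.
- marker_empty (a joint): angle (rad) of the emptied bin's marker about its pin. 0: hangs out in front, free edge towards the robot, 20 degrees below level, plain face up. Grows as the free edge rises and goes over the top (1.92: straight up). pi: lies back over the bin on its rear stops, 20 degrees above level, ribbed face up. Starts at 0 to 0.4. The hinge is stiff: the marker stays wherever it is left; about 0.6 N at the edge moves it.
- edge_empty (a point): middle of the free edge of the emptied bin's marker, in mid thickness; moves with it. The marker is a white plastic plate, 100 mm wide along the pin, 5 mm thick, reaching 80 mm from the pin to this edge; its plain face is a white card, its other face has three grey ribs. At joint 0 the edge is 75 mm before and 27 mm below the pin, with open air under it down to the desk.
- marker_cartons (a joint): angle of the marker of the carton bin, same marker and meaning; starts between 0 and 0.4 and is to be left as it is
- edge_cartons (a point): middle of the free edge of that marker
- marker_bottles (a joint): angle of the marker of the bottle bin, same marker and meaning; starts between 0 and 0.4 and is to be left as it is
- edge_bottles (a point): middle of the free edge of that marker
- carton0: front carton in the carton bin, 40 x 95 x 80 mm high, loose. Origin: centre of its underside.
- carton1: middle carton, the same. Origin: centre of its underside.
- carton2: rear carton, the same. Origin: centre of its underside.
- saline0: front saline bottle in the bottle bin, 52 mm across, 115 mm high, loose. Origin: centre of its underside.
- saline1: rear saline bottle, the same. Origin: centre of its underside.
- mouse: black computer mouse on the desk, 104 x 60 x 32 mm high, loose. Origin: centre of its underside.
- stapler: stapler on the desk, 125 x 36 x 46 mm high, loose. Origin: centre of its underside.
- mug: white mug on the desk, 80 mm across, 92 mm high, loose. Origin: centre of its underside.
- gel_pump: hand-gel pump bottle on the desk, 60 mm across, 158 mm high, loose. Origin: centre of its underside.
- tape_roll: roll of tape lying on the desk, 84 mm across, 24 mm high, loose. Origin: centre of its underside.

How it is judged:
At the end, for the whole second after the job is handed in: the emptied bin's marker lies back over the bin at 2.95 rad or more (within 11 degrees of its rear stops) and still; the three bins within 20 mm of where they stood, the free edges of the other two markers and everything loose within 25 mm (value of joint marker_empty above 2.95 rad and velocity of joint marker_empty between -0.05 and 0.05 rad/s and distance of each of bin_empty, bin_cartons, bin_bottles from where it was at the start of the episode below 0.02 m and distance of each of edge_cartons, edge_bottles, carton0, carton1, carton2, saline0, saline1, mouse, stapler, mug, gel_pump, tape_roll from where it was at the start of the episode below 0.025 m); the robot touches nothing.
It fails at once if the marker is pinched: both its faces pressed by the fingers at once (over 1 N each) (contact force between the fingers and marker_empty_c0 above 1 N and contact force between the fingers and marker_empty_c1 above 1 N).
It fails at once if the marker is pushed with the arm or the gripper's body instead of the fingers (over 1 N) (contact force between the arm and marker_empty_c0 above 1 N or contact force between the arm and marker_empty_c1 above 1 N or contact force between the arm and marker_empty_c2 above 1 N).
It fails at once if a bin is shifted or lifted by more than 20 mm (distance of any of bin_empty, bin_cartons, bin_bottles from where it was at the start of the episode above 0.02 m).
It fails at once if another bin's marker is moved (free edge by more than 25 mm) (distance of any of edge_cartons, edge_bottles from where it was at the start of the episode above 0.025 m).
It fails at once if stock or another loose thing is moved or lifted by more than 25 mm (distance of any of carton0, carton1, carton2, saline0, saline1, mouse, stapler, mug, gel_pump, tape_roll from where it was at the start of the episode above 0.025 m).
It also fails if it takes over 42 s, if anything falls off the work surface, if the arm or the gripper's body presses on something with over 40 N, if the wrist force passes 120 N, or if a joint passes its speed limit or range.

## Working session

There is one attempt and no reset: what is moved stays moved. The work goes in short steps, each a Python script; the robot and the scene stay as the last script left them, time stands still between calls to the robot, and variables do not carry over. Pictures are saved under pics/ and viewed, about 8 in all and at most 12, crops included, and the job is handed in when it is done.

```bash
mkdir -p pics; python3 - <<'E'
from workcell import r, readout, snapshot
import cv2,pickle
print(readout.read_state())
d={}
for n in("scene","top"):
    s=snapshot(n); d[n]=s; print(n,{k:v for k,v in s.items() if k!="image"})
    cv2.imwrite(f"pics/{n}0.png",cv2.resize(s["image"][:,:,::-1],(800,600),interpolation=cv2.INTER_CUBIC))
pickle.dump(d,open("snap0.pkl","wb"))
E
```

```text
{'clock': 0.0, 'joints': array([ 1.16647905e+00,  2.07415124e-01,  1.54293454e+00, -3.17757835e-05,
        1.39349595e+00, -1.50509909e-01]), 'qd': array([-0.00076268, -0.00014033, -0.00044544, -0.00057508,  0.00049316,
        0.00015834]), 'tau': array([ 3.56242617e-04, -3.70885170e+01, -2.81414258e+01,  6.98701129e-02,
        3.62397835e-02, -1.73755025e-04]), 'position': array([0.14408482, 0.55582523, 0.20430279]), 'tool_rot': array([-2.93470774e-04,  1.26560460e-01,  9.91958256e-01, -1.08769562e-03]), 'force': array([-0.09341375,  0.069784  ,  0.63337731]), 'moment': array([ 0.02366733, -0.01374221, -0.03478303]), 'grip_width': 0.9995406527213642}
scene {'vertical_fov': 56.043546106415164, 'cx': 251.8265156108861, 'cy': 193.77346694739038, 'distortion': array([-0.11762719,  0.        ,  0.        ,  0.        ,  0.        ]), 'R': array([[-5.98205843e-01,  8.01342454e-01,  2.03151802e-04],
       [ 6.70756523e-01,  5.00861518e-01, -5.47013187e-01],
       [-4.38446640e-01, -3.27090219e-01, -8.37123965e-01]]), 't': array([ 0.32385201, -0.30700735,  1.42184634])}
top {'vertical_fov': 55.19952242100306, 'cx': 247.08207590436447, 'cy': 188.7474007011402, 'distortion': array([-0.1112029,  0.       ,  0.       ,  0.       ,  0.       ]), 'R': array([[-0.16134972, -0.98689467, -0.0022748 ],
       [-0.96645018,  0.15847314, -0.20213936],
       [ 0.19985075, -0.03041665, -0.97935413]]), 't': array([0.06843157, 0.54256092, 1.01442725])}
```

View pics/scene0.png

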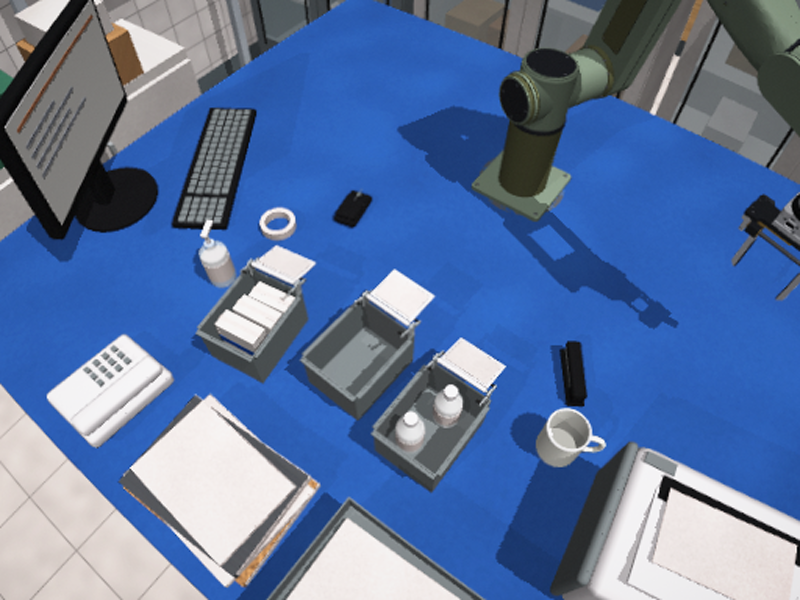

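View pics/top0.png

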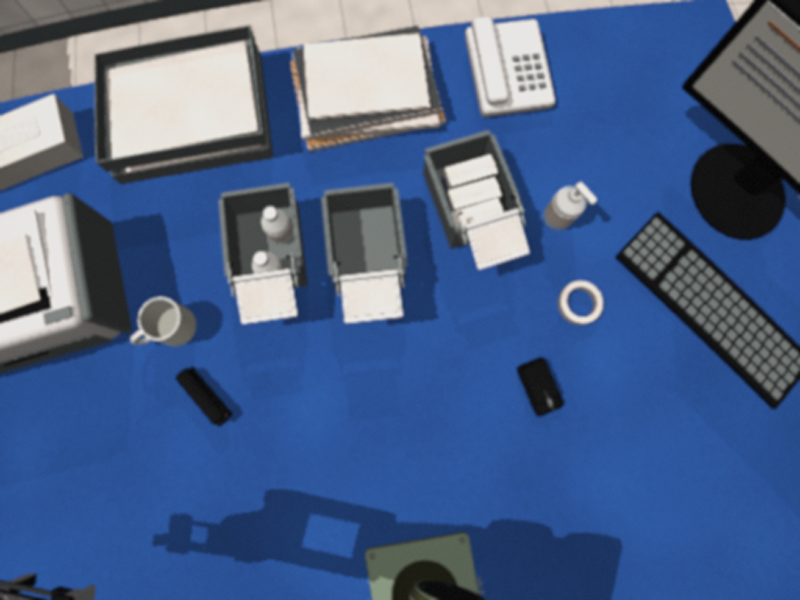

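The emptied bin is the middle one: scene at about (370,340), top at about (363,240) in the 800x600 pictures. Its marker hangs toward the robot. I'll enlarge that region in both views for accurate points.

```bash
python3 - <<'E'
import pickle,cv2,numpy as np
d=pickle.load(open("snap0.pkl","rb"))
def crop(n,x0,y0,w,h,k):
    im=cv2.resize(d[n]["image"][y0:y0+h,x0:x0+w,::-1],None,fx=k,fy=k,interpolation=cv2.INTER_CUBIC)
    for i in range(0,w,10):
        cv2.line(im,(i*k,0),(i*k,6),(0,255,255),1);cv2.putText(im,str(x0+i),(i*k,16),0,.33,(0,255,255),1)
    for j in range(0,h,10):
        cv2.line(im,(0,j*k),(6,j*k),(0,255,255),1);cv2.putText(im,str(y0+j),(8,j*k+4),0,.33,(0,255,255),1)
    return im
a=crop("scene",186,166,100,104,5);b=crop("top",200,114,64,104,5)
cv2.imwrite("pics/c0.png",np.hstack([cv2.resize(a,(500,520)),b[:, :300]]))
E
```

```text
(no output)
```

View pics/c0.png

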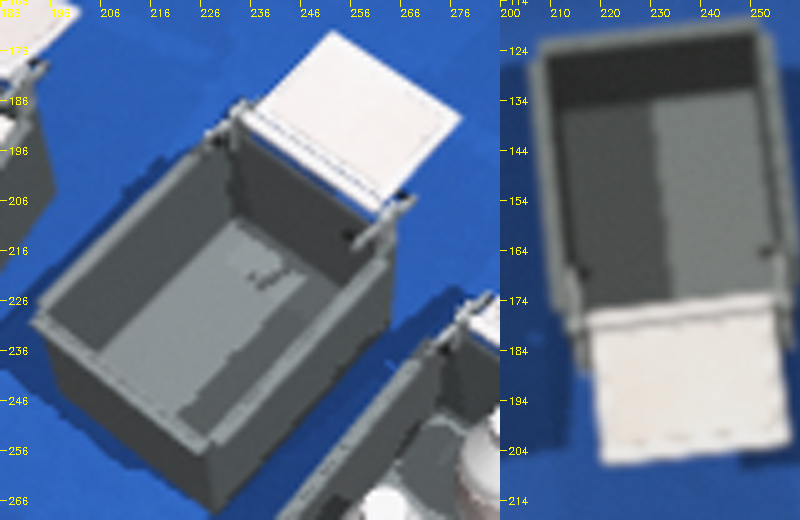

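```bash
cat >fit.py <<'E'
import pickle,cv2,numpy as np
from scipy.optimize import least_squares
d=pickle.load(open("snap0.pkl","rb"))
def proj(s,X):
    f=192/np.tan(np.radians(s["vertical_fov"]/2));K=np.array([[f,0,s["cx"]],[0,f,s["cy"]],[0,0,1]])
    return cv2.projectPoints(np.array(X,float),cv2.Rodrigues(s["R"])[0],s["t"],K,s["distortion"])[0][:,0]
def pts(p):
    x,y,yaw,th,px=p;a=th-np.radians(20);c,s=np.cos(yaw),np.sin(yaw)
    ex=px-.08*np.cos(a)+.0025*np.sin(a);ez=.125+.08*np.sin(a)+.0025*np.cos(a)
    L=np.array([[.085,-.065,.105],[.085,.065,.105],[.085,.065,0],[-.085,.065,.105],[ex,-.05,ez],[ex,.05,ez]])
    return np.c_[x+c*L[:,0]-s*L[:,1],y+s*L[:,0]+c*L[:,1],L[:,2]]
obs={"scene":([0,1,2,3,4,5],[(193.4,229.6),(228,256),(229,269),(264,217.6),(252.6,172),(278.2,189.6)]),
     "top":([1,0,5,4],[(207.6,123),(253.6,119),(220.6,207),(258.4,202)])}
def res(p):
    P=pts(p);return np.concatenate([(proj(d[n],P[i])-np.array(u)).ravel() for n,(i,u) in obs.items()]+[[(p[4]+.085)/.005*.5]])
if __name__=="__main__":
    s=least_squares(res,[.55,.05,0,.2,-.085],loss="soft_l1",x_scale=[.1,.1,.1,.1,.01]);print(s.x.round(4));print(s.fun.round(1));np.save("fit.npy",s.x)
    p=s.x;c,si=np.cos(p[2]),np.sin(p[2]);print("pivot",p[0]+c*p[4],p[1]+si*p[4],"edge",pts(p)[4:])
E
python3 fit.py
```

```text
[ 0.6582  0.0046 -0.0419  0.3338 -0.0862]
[-0.9 -0.9 -1.5 -0.6 -0.4  0.4  0.7 -3.9 -0.8  0.2 -0.5 -0.4 -1.   0.5
 -2.4 -0.7 -0.4  0.  -1.3  0.6 -0.1]
pivot 0.5720335722005229 0.008173087243456386 edge [[ 0.48997974 -0.03842933  0.12627788]
 [ 0.4941703   0.06148282  0.12627788]]
```

```bash
cat >plan.py <<'E'
import numpy as np
from scipy.spatial.transform import Rotation as Ro
p=np.load("fit.npy");yaw=p[2];c,s=np.cos(yaw),np.sin(yaw)
pin=np.array([p[0]+c*p[4],p[1]+s*p[4],.125]);ex=np.array([c,s,0]);ey=np.array([-s,c,0]);ez=np.array([0,0,1.])
def quat(phi):            # tool pitched phi rad below level, jaws along the pin
    z=np.cos(phi)*ex-np.sin(phi)*ez
    q=Ro.from_matrix(np.c_[np.cross(ey,z),ey,z]).as_quat();return np.r_[q[3],q[:3]]
def W(x,z): return pin+x*ex+z*ez
def tip(a,phi,r,gap=0.,h=.008,face=.0055):
    d=np.array([-np.cos(a),np.sin(a)]);n=np.array([-np.sin(a),-np.cos(a)]);u=np.array([np.sin(phi),np.cos(phi)])
    return W(*(r*d+n*(face+gap+h*abs(u@n))))
E
python3 - <<'E'
from workcell import r
from plan import *
D=np.radians
for phi in(-20,-10,0,10,20,30):
    print(phi,[(x,z,(lambda q:None if q is None else q.round(2).tolist())(r.inverse_kinematics(W(x,z),quat(D(phi))))) for x,z in((-.14,-.035),(-.055,-.03),(-.2,.12))])
for a,phi in((0,0),(30,0),(60,5),(90,20),(120,40),(150,60),(158,60)):
    print(a,phi,tip(D(a),D(phi),.06).round(3),r.inverse_kinematics(tip(D(a),D(phi),.06),quat(D(phi))))
print(r.inverse_kinematics([.36,.02,.28],quat(D(90))))
E
```

```text
-20 [(-0.14, -0.035, [-0.61, 1.51, 2.29, 2.27, 2.42, 1.05]), (-0.055, -0.03, [-0.33, 1.27, 2.21, 2.79, 2.25, 1.45]), (-0.2, 0.12, None)]
-10 [(-0.14, -0.035, [-0.76, 1.44, 2.43, 2.17, 2.24, 0.99]), (-0.055, -0.03, [-0.36, 1.13, 2.34, 2.79, 2.06, 1.46]), (-0.2, 0.12, None)]
0 [(-0.14, -0.035, None), (-0.055, -0.03, [-0.37, 0.92, 2.46, 2.81, 1.79, 1.5]), (-0.2, 0.12, None)]
10 [(-0.14, -0.035, None), (-0.055, -0.03, None), (-0.2, 0.12, None)]
20 [(-0.14, -0.035, None), (-0.055, -0.03, None), (-0.2, 0.12, None)]
30 [(-0.14, -0.035, None), (-0.055, -0.03, None), (-0.2, 0.12, None)]
0 0 [0.512 0.011 0.112] None
30 0 [0.514 0.011 0.144] None
60 5 [0.533 0.01  0.172] None
90 20 [0.564 0.009 0.185] None
120 40 [0.596 0.007 0.18 ] [-0.20612596 -0.13226446  2.23263821  0.62665615  0.21519334 -2.29251916]
150 60 [0.621 0.006 0.16 ] [-0.16301481  0.04171671  1.92973609  0.09969302  0.65211728 -1.75513019]
158 60 [0.625 0.006 0.154] [-0.16194772  0.05908094  1.92603334  0.10063573  0.63842631 -1.7557808 ]
[-0.18591542 -0.33639714  1.89971723  0.          1.57827257 -1.71479387]
```

```bash
cat >plan.py <<'E'
import numpy as np
from scipy.spatial.transform import Rotation as Ro
p=np.load("fit.npy");yaw=p[2];c,s=np.cos(yaw),np.sin(yaw)
pin=np.array([p[0]+c*p[4],p[1]+s*p[4],.125]);B=np.array([[c,-s,0],[s,c,0],[0,0,1.]]);D=np.radians
def rot(psi,phi,flip=0):   # bin-frame heading psi, pitch phi below level (deg), jaws horizontal
    psi,phi=D(psi),D(phi)
    z=np.array([np.cos(phi)*np.cos(psi),np.cos(phi)*np.sin(psi),-np.sin(phi)]);y=np.array([-np.sin(psi),np.cos(psi),0])*(1-2*flip)
    return B@np.c_[np.cross(y,z),y,z]
def quat(R): q=Ro.from_matrix(R).as_quat();return np.r_[q[3],q[:3]]
def W(x,y,z): return pin+B@[x,y,z]
def tip(a,R,r,y=0,gap=0.,face=.0055):   # TCP for fingers' end touching the ribbed face at angle a(deg), radius r
    a=D(a);d=np.array([-np.cos(a),0,np.sin(a)]);n=np.array([-np.sin(a),0,-np.cos(a)])
    sup=.008*abs(n@(B.T@R[:,0]))+.0125*abs(n@(B.T@R[:,1]))
    return W(*(r*d+n*(face+gap+sup)+[0,y,0]))
E
python3 - <<'E'
from workcell import r
from plan import *
for sg in(1,-1):
  for ps in(30,45,60,75,90):
    for phi in(0,10):
      for f in(0,1):
        R=rot(sg*ps,phi,f);L=[r.inverse_kinematics(tip(a,R,.06,.02*sg,g),quat(R)) for a,g in((-1,.02),(-1,0),(30,0),(60,0),(75,0))]
        print(sg*ps,phi,f,[None if q is None else q.round(1).tolist() for q in(L[0],L[4])],[q is not None for q in L])
for a,phi in((60,40),(70,45),(90,45),(120,50),(150,60),(158,60)):
    R=rot(0,phi);print(a,phi,r.inverse_kinematics(tip(a,R,.06),quat(R)))
E
```

```text
30 0 0 [[-0.9, 0.8, 2.3, 1.8, 1.6, 1.5], [-0.8, 0.5, 2.4, 1.8, 1.5, 1.8]] [True, True, True, True, True]
30 0 1 [[-0.9, 0.8, 2.3, 1.8, 1.6, -1.6], [-0.8, 0.5, 2.4, 1.8, 1.5, -1.3]] [True, True, True, True, True]
30 10 0 [[-0.9, 0.6, 2.4, 1.8, 1.4, 1.7], [-0.8, 0.2, 2.4, 1.7, 1.3, 2.1]] [True, True, True, True, True]
30 10 1 [[-0.9, 0.6, 2.4, 1.8, 1.4, -1.4], [-0.8, 0.2, 2.4, 1.7, 1.3, -1.1]] [True, True, True, True, True]
45 0 0 [[-0.9, 0.8, 2.2, 1.5, 1.6, 1.7], [-0.9, 0.5, 2.2, 1.5, 1.6, 2.0]] [True, True, True, True, True]
45 0 1 [[-0.9, 0.8, 2.2, 1.5, 1.6, -1.4], [-0.9, 0.5, 2.2, 1.5, 1.6, -1.2]] [True, True, True, True, True]
45 10 0 [[-0.9, 0.6, 2.2, 1.4, 1.4, 1.9], [-0.8, 0.3, 2.2, 1.5, 1.4, 2.1]] [True, True, True, True, True]
45 10 1 [[-0.9, 0.6, 2.2, 1.4, 1.4, -1.3], [-0.8, 0.3, 2.2, 1.5, 1.4, -1.0]] [True, True, True, True, True]
60 0 0 [[-0.9, 0.8, 2.0, 1.3, 1.7, 1.9], [-0.8, 0.6, 2.0, 1.3, 1.7, 2.1]] [True, True, True, True, True]
60 0 1 [[-0.9, 0.8, 2.0, 1.3, 1.7, -1.2], [-0.8, 0.6, 2.0, 1.3, 1.7, -1.1]] [True, True, True, True, True]
60 10 0 [[-0.9, 0.7, 2.0, 1.2, 1.5, 
[... 2154 characters left out ...]
e, None] [False, False, False, False, False]
-90 0 1 [None, None] [False, False, False, False, False]
-90 10 0 [None, None] [False, False, False, False, False]
-90 10 1 [None, None] [False, False, False, False, False]
60 40 [-0.24757665 -0.29625486  2.38136563  0.68694565  0.24924698 -2.37569592]
70 45 [-0.22686225 -0.27358314  2.29438617  0.37087298  0.3669571  -2.05050948]
90 45 [-0.21409888 -0.22816237  2.24201535  0.34213263  0.3694528  -2.01379718]
120 50 [-0.18777178 -0.11125444  2.10758501  0.21145466  0.4612986  -1.87276409]
150 60 [-0.16301481  0.04171671  1.92973609  0.09969302  0.65211728 -1.75513019]
158 60 [-0.16194772  0.05908094  1.92603334  0.10063573  0.63842631 -1.7557808 ]
```

```bash
cat >>plan.py <<'E'
PSI=40;F=1
def sched(a): return np.interp(a,[30,150],[0,60])
def Rs(a): return rot(PSI,sched(a),F)
R0=rot(PSI,0,F);ins=tip(-1,R0,.055,.01,.018);pre=ins-.09*R0[:,2];high=pre+[0,0,.12]
E
python3 - <<'E'
from workcell import r
from plan import *
import pickle,cv2
s=pickle.load(open("snap0.pkl","rb"))["top"];f=192/np.tan(D(s["vertical_fov"]/2));K=np.array([[f,0,s["cx"]],[0,f,s["cy"]],[0,0,1]])
def at(u,v,h):
    q=cv2.undistortPoints(np.array([[[u/1.5625,v/1.5625]]]),K,s["distortion"])[0,0];ray=s["R"].T@[*q,1];o=-s["R"].T@s["t"];return (o+ray*(h-o[2])/ray[2]).round(3)
print("mouse",at(540,387,.03),"carton edge",at(478,268,.12),at(528,255,.12),"gel",at(560,215,.08),"stapler",at(205,397,.04),"bottle edge",at(240,322,.12),at(297,316,.12))
for n,P in(("high",high),("pre",pre),("ins",ins)):print(n,P.round(3),r.inverse_kinematics(P,quat(R0)))
for a in range(0,165,15):
    R=Rs(a);P=tip(a,R,.058,.01);q=r.inverse_kinematics(P,quat(R));print(a,P.round(3),None if q is None else q.round(2))
E
```

```text
mouse [ 0.332 -0.276  0.03 ] carton edge [ 0.555 -0.187  0.12 ] [ 0.564 -0.28   0.12 ] gel [ 0.641 -0.37   0.08 ] stapler [0.413 0.342 0.04 ] bottle edge [0.527 0.241 0.12 ] [0.521 0.141 0.12 ]
high [ 0.447 -0.034  0.212] [-1.23567051  0.37436514  2.34078847  1.27676227  1.70171167 -1.16377108]
pre [ 0.447 -0.034  0.092] [-1.23567051  0.80136297  2.23176882  1.25146906  1.60496606 -1.46783849]
ins [0.518 0.02  0.092] [-0.93161881  0.79896198  2.21080111  1.55390781  1.57303561 -1.43898567]
0 [0.515 0.021 0.112] [-0.94  0.74  2.24  1.54  1.58 -1.4 ]
15 [0.513 0.021 0.125] [-0.95  0.69  2.26  1.54  1.58 -1.38]
30 [0.514 0.021 0.14 ] [-0.94  0.64  2.27  1.54  1.58 -1.34]
45 [0.519 0.02  0.154] [-0.92  0.44  2.31  1.52  1.45 -1.17]
60 [0.528 0.02  0.166] [-0.87  0.25  2.3   1.46  1.33 -0.97]
75 [0.541 0.019 0.177] [-0.8   0.11  2.27  1.37  1.21 -0.75]
90 [0.556 0.019 0.183] [-0.71  0.03  2.21  1.25  1.11 -0.54]
105 [0.573 0.018 0.185] [-0.62  0.01  2.12  1.09  1.02 -0.32]
120 [0.59  0.017 0.182] [-0.52  0.02  2.03  0.91  0.97 -0.11]
135 [0.606 0.017 0.174] [-0.44  0.06  1.93  0.73  0.95  0.1 ]
150 [0.617 0.016 0.163] [-0.36  0.12  1.84  0.54  0.96  0.29]
```

```bash
sed -i 's/\[0,60\])/[5,60])/; s/rot(PSI,0,F)/rot(PSI,5,F)/' plan.py; python3 - <<'E'
from workcell import r, readout, snapshot
from plan import *
import cv2
st=lambda:(lambda s:print(round(s["clock"],2),s["position"].round(3),s["force"].round(1),s["joints"].round(2)))(readout.read_state())
r.grip(0.0,10)
j=readout.read_state()["joints"];j[1]-=.45;r.move_j(j);st()
j[0]=-1.2;j[5]=-1.1;r.move_j(j);st()
r.movep(high,quat(R0));st()
r.line_to(pre,v=.15);st()
for n in("scene",):
    s=snapshot(n);cv2.imwrite("pics/pre.png",cv2.resize(s["image"][80:310,120:426,::-1],(798,600),interpolation=cv2.INTER_CUBIC))
E
```

```text
2.52 [0.135 0.535 0.458] [ 0.3 -0.3 -0.7] [ 1.17 -0.24  1.54 -0.    1.39 -0.15]
6.03 [ 0.279 -0.477  0.461] [-0.4 -0.4 -0.5] [-1.2  -0.24  1.54  0.    1.39 -1.1 ]
7.91 [ 0.447 -0.035  0.22 ] [-0.4 -0.6 -0. ] [-1.23  0.24  2.35  1.26  1.66 -1.05]
8.86 [ 0.447 -0.035  0.101] [-0.1  0.6 -0.1] [-1.23  0.67  2.27  1.24  1.55 -1.39]
```

View pics/pre.png

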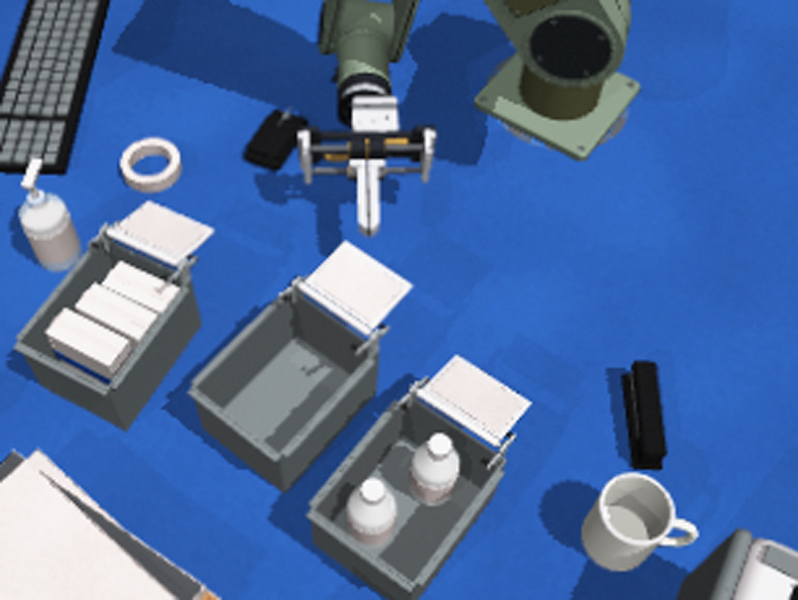

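The shut fingers at (368,225) are just in front of the marker and below it, and nothing has been disturbed. Next I insert and lift, watching the force.

```bash
python3 - <<'E'
from workcell import r, readout, snapshot
from plan import *
import cv2
def st(a):
    s=readout.read_state();print(a,round(s["clock"],2),s["position"].round(3),s["force"].round(1));return s
r.line_to(ins,v=.1);st("ins")
for a in(5,20,35,50):
    R=Rs(a);r.line_to(tip(a,R,.058,.01),v=.06,orientation=quat(R));s=st(a)
    if np.linalg.norm(s["force"])>6: print("STOP");break
s=snapshot("scene");cv2.imwrite("pics/lift.png",cv2.resize(s["image"][130:290,160:373,::-1],(798,600),interpolation=cv2.INTER_CUBIC))
E
```

```text
ins 9.96 [0.518 0.02  0.093] [-0.5  0.4  0.4]
5 10.51 [0.514 0.02  0.116] [-0.8 -0.3 -0.2]
20 10.89 [0.513 0.021 0.13 ] [-0.9  0.2 -0.4]
35 11.28 [0.515 0.021 0.144] [ 0.6 -0.6  0.4]
50 11.68 [0.521 0.021 0.158] [ 0.2  1.  -0.8]
```

View pics/lift.png

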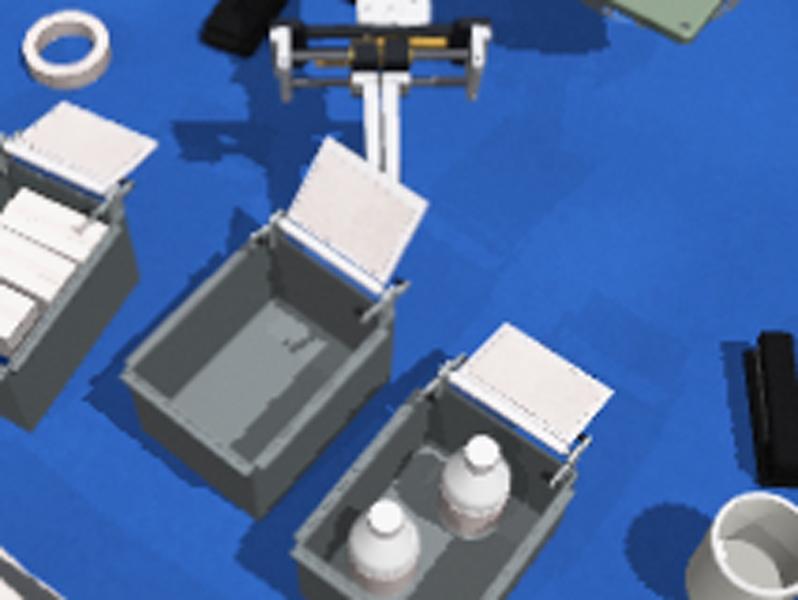

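The fingers are behind the marker, whose edge runs from (330,138) to (428,205). It is rising and the bin hasn't moved. I carry on over the top.

```bash
python3 - <<'E'
from workcell import r, readout, snapshot
from plan import *
import cv2
def st(a):
    s=readout.read_state();print(a,round(s["clock"],2),s["position"].round(3),s["force"].round(1));return s
for a in(65,80,95,110,125,138,146,152,156,159):
    R=Rs(a);r.line_to(tip(a,R,.058,.01),v=.06,orientation=quat(R));s=st(a)
    if np.linalg.norm(s["force"])>(6 if a<150 else 3.5): print("STOP");break
s=snapshot("scene");cv2.imwrite("pics/over.png",cv2.resize(s["image"][130:290,160:373,::-1],(798,600),interpolation=cv2.INTER_CUBIC))
E
```

```text
65 12.14 [0.531 0.02  0.169] [-1.   0.1 -1.2]
80 12.57 [0.544 0.02  0.178] [-0.4 -0.1 -0.8]
95 13.0 [0.56  0.019 0.183] [ 0.1  0.1 -0.7]
110 13.43 [0.577 0.018 0.183] [ 0.  -0.1 -0.4]
125 13.88 [0.594 0.018 0.179] [ 0.3 -0.1 -0.9]
138 14.28 [0.607 0.017 0.171] [-0.4  0.6  0.1]
146 14.57 [0.614 0.017 0.166] [ 0.3 -0.1 -1.2]
152 14.82 [0.618 0.016 0.161] [ 0.7 -0.7 -0.5]
156 15.07 [0.621 0.016 0.158] [0.3 0.5 0.7]
159 15.32 [0.623 0.016 0.155] [-0.  -0.3  0.6]
```

View pics/over.png

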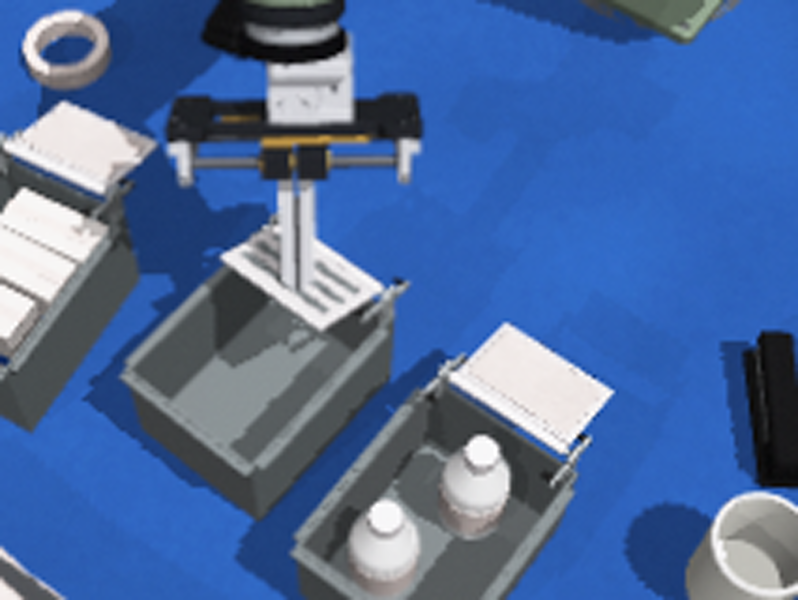

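The marker is over, ribs up, with its edge from (222,258) to (322,330). There is no stop force yet, so I press on in small guarded steps until the stops push back, then withdraw and measure.

```bash
python3 - <<'E'
from workcell import r, readout, snapshot
from plan import *
import cv2,pickle
R=Rs(159);P0=tip(159,R,.058,.01)
for k in range(1,9):
    r.line_to(P0+[0.0005*k,0,-.0015*k],v=.03);r.pause(.1)
    f=np.mean([readout.read_state()["force"] for _ in range(3)],0);print(k,readout.read_state()["position"].round(4),f.round(1))
    if f[2]>4:break
P=readout.read_state()["position"]
r.line_to(P+[-.01,0,.04],v=.1);r.line_to(P+[-.12,-.05,.17],v=.2)
print(readout.read_state()["clock"])
d={n:snapshot(n) for n in("scene","top")};pickle.dump(d,open("snap1.pkl","wb"))
a=cv2.resize(d["scene"]["image"][160:260,185:285,::-1],(500,500),interpolation=cv2.INTER_CUBIC)
b=cv2.resize(d["top"]["image"][110:210,200:260,::-1],(300,500),interpolation=cv2.INTER_CUBIC)
cv2.imwrite("pics/end.png",np.hstack([a,b]))
E
```

```text
1 [0.6234 0.0161 0.1538] [-0.1  0.5 -0.4]
2 [0.6239 0.016  0.1523] [-0.3 -0.5  0.4]
3 [0.6244 0.0161 0.1508] [-1.1 -0.  -0.6]
4 [0.6248 0.016  0.1492] [ 0.6 -0.6 -0. ]
5 [0.6255 0.0161 0.1484] [-3.4 -0.1  5.5]
18.725
```

View pics/end.png

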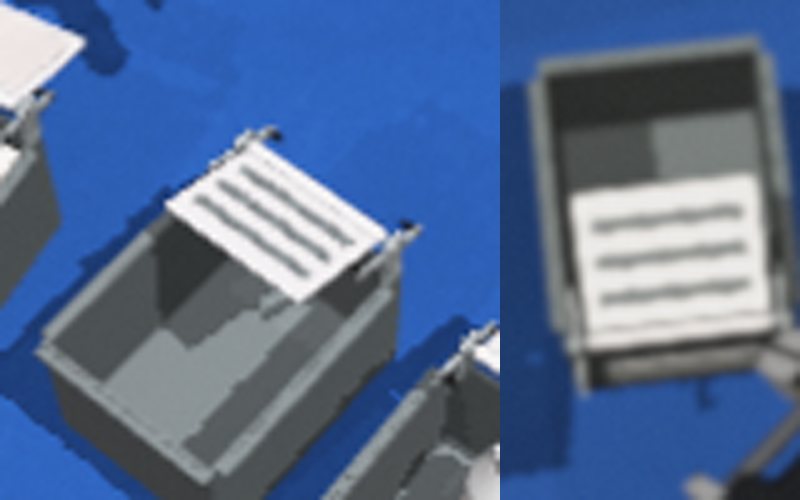

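```bash
python3 - <<'E'
import fit,pickle,numpy as np,cv2
from workcell import readout
d0=fit.d;d1=pickle.load(open("snap1.pkl","rb"));p=np.load("fit.npy");x,y,yaw,_,px=p
c,s=np.cos(yaw),np.sin(yaw)
def E(th):
    a=th-np.radians(20);ex=px-.08*np.cos(a)-.0025*np.sin(a);ez=.125+.08*np.sin(a)-.0025*np.cos(a)
    return np.array([[x+c*ex-s*v,y+s*ex+c*v,ez] for v in(-.05,.05)])
O={"scene":[(218,201.2),(244.6,220)],"top":[(250.4,145),(214,148)]}
for ns in(["scene"],["top"],["scene","top"]):
    o=fit.least_squares(lambda t:np.concatenate([(fit.proj(d1[n],E(t[0]))-O[n]).ravel() for n in ns]),[3.]);print(ns,o.x,o.fun.round(1))
for n in d1:
    m=(cv2.absdiff(d0[n]["image"],d1[n]["image"]).max(2)>60).astype(np.uint8)
    k,_,st,_=cv2.connectedComponentsWithStats(m);print(n,[q.tolist() for q in st[1:] if q[4]>15])
st=readout.read_state();print(st["clock"],st["force"].round(1),st["position"].round(3))
E
```

```text
['scene'] [3.17470839] [-0.6 -0.4 -0.2  0.2]
['top'] [3.21711423] [-0.3 -0.  -0.4  1.2]
['scene', 'top'] [3.1765435] [-0.6 -0.4 -0.2  0.3 -0.2 -0.  -0.5  1.3]
scene [[164, 0, 123, 175, 6367], [381, 0, 15, 28, 205], [435, 0, 16, 26, 119], [455, 0, 8, 9, 27], [462, 14, 12, 13, 69], [356, 24, 68, 90, 2226], [423, 35, 12, 19, 56], [485, 34, 27, 38, 445], [324, 36, 11, 13, 80], [369, 37, 20, 17, 208], [332, 47, 11, 16, 26], [280, 50, 50, 48, 849], [368, 52, 6, 5, 16], [283, 113, 39, 30, 330], [469, 123, 43, 47, 1041], [323, 135, 111, 75, 1895], [168, 152, 11, 8, 43], [237, 172, 42, 34, 735], [497, 175, 15, 17, 87], [218, 190, 42, 30, 623]]
top [[214, 145, 40, 31, 928], [218, 147, 188, 213, 19491], [354, 252, 7, 10, 49], [170, 318, 80, 42, 780], [298, 338, 11, 5, 16], [254, 346, 79, 38, 1729], [183, 350, 68, 34, 1328], [225, 356, 10, 9, 30], [0, 367, 61, 17, 557]]
18.825 [-0.6  0.4 -0.3] [ 0.505 -0.033  0.317]
```

```bash
python3 - <<'E'
from workcell import r, readout, snapshot
import cv2,pickle,numpy as np
P=readout.read_state()["position"];r.line_to(P+[-.02,0,.13],v=.2)
j=readout.read_state()["joints"];j[0]=1.1;r.move_j(j)
s=readout.read_state();print(s["clock"],s["position"].round(3),s["force"].round(1))
d0=pickle.load(open("snap0.pkl","rb"))
out=[]
for n in("scene","top"):
    s=snapshot(n);m=(cv2.absdiff(d0[n]["image"],s["image"]).max(2)>60).astype(np.uint8)
    k,_,st,_=cv2.connectedComponentsWithStats(m);print(n,[q.tolist() for q in st[1:] if q[4]>15])
    out.append(cv2.resize(s["image"][:,:,::-1],(400,300),interpolation=cv2.INTER_AREA))
cv2.imwrite("pics/final.png",np.hstack(out))
E
```

```text
22.1833 [-0.032  0.485  0.445] [-0.1 -0.6 -0.7]
scene [[374, 0, 14, 18, 139], [397, 0, 8, 32, 172], [405, 0, 9, 16, 71], [453, 0, 10, 6, 35], [494, 0, 18, 33, 289], [463, 13, 11, 14, 69], [409, 26, 7, 11, 16], [503, 33, 9, 8, 23], [380, 36, 9, 8, 21], [485, 37, 27, 35, 414], [233, 43, 91, 37, 1441], [337, 50, 7, 18, 21], [365, 61, 29, 9, 52], [281, 70, 29, 18, 236], [255, 82, 10, 11, 21], [276, 107, 39, 32, 414], [469, 123, 43, 47, 1041], [352, 129, 36, 22, 259], [319, 136, 115, 74, 1821], [237, 172, 42, 34, 735], [497, 175, 15, 17, 87], [218, 190, 42, 30, 623]]
top [[214, 145, 40, 31, 907], [218, 176, 40, 31, 1048], [0, 367, 61, 17, 546]]
```

View pics/final.png

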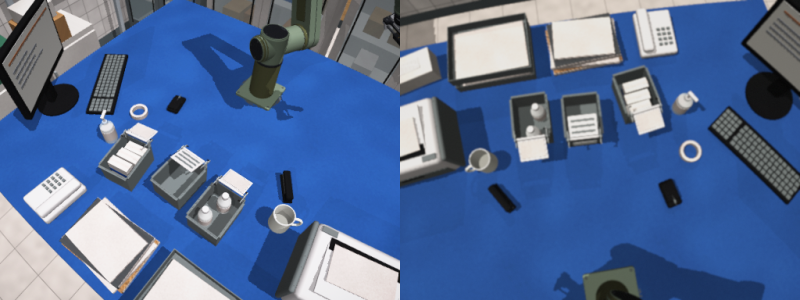

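On the desk, the only differences from the starting pictures are the flipped marker and the arm with its shadow. Everything else matches, and the arm is clear.

```bash
python3 -c "
from workcell import r
r.job_done()"
```

```text
the job is handed in; nothing more can be done
```

The emptied bin's marker (the middle bin) now lies back over the bin on its stops, ribbed face up, and I have handed the job in. I slid the shut fingers in under its free edge from the front right and swept it over the pin. I then pressed lightly until the stops pushed back with about 5.5 N, and withdrew the arm.

- **Marker angle:** the pictures give about 3.17 rad with both cameras together (3.17 from the scene camera, 3.22 from the top one). That is slightly past the true limit of pi, which is measuring error, and well above the 2.95 needed.
- **Bins and other things:** comparing the final top picture with the starting one, the only changes on the desk are the marker's old and new places and the arm's shadow. The scene picture agrees around the bins. The bins, the other two markers, the stock and the loose items show no shift.
- **Forces and time:** readings stayed within sensor noise during the sweep. The last reading was at 22.2 s of the 42 s allowed, with the arm clear of everything.

No check failed. One front bin corner fitted about 4 pixels off because a cheek hid it, so I gave it little weight in locating the bin.

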